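Clear the balance pan and weigh the sample bottle

TASK

A capping chuck has been left on the pan of the bench balance. Take it off and set it down flat in the empty steel tray, and only then stand the sample bottle, the one on the clipboard, upright in the middle of the pan to be weighed. Set both down rather than dropping them.

Things in the scene. Friction and masses are not known exactly. Their poses are not given: they have to be found in the camera images.
- chuck_center (a point): the capping chuck: a squat round ring of hard plastic, 43 mm across and 31 mm high, 60 g, lying flat on the balance pan at the start. The point is its centre, 15.5 mm above its underside; z is its axis (up). Grasp it across its outside.
- sample_center (a point): the sample bottle: amber glass dropper bottle without a cap, 33 mm across, 79 mm high, about 70 g, standing on the clipboard (its board is 3 mm thick; tweezers lie on it too, near its front end). The point is its centre, 39.5 mm above its foot; z is its axis (up). The straight body reaches to about 45 mm above the foot, the neck is narrower. Like bottles stand on the bench at the back: not wanted.
- pan_center (a point): centre of the top face of the balance's round flat steel pan, 100 mm across, 58 mm above the bench. The balance (white, 190 x 130 mm, housing 39 mm high below the pan) is heavy and does not move; x points from its keys and display towards the pan.
- tray_center (a point): centre of the inner floor of the empty open steel tray, 140 x 140 mm outside and 16 mm high, walls and floor 3 mm thick, fixed to the bench. x and y run along its sides. The floor lies 3 mm above the bench.
Things that resemble listed ones, but are neither listed nor needed, are in the scene too. There is more than one size of the part that bears chuck_center; the job needs the largest.

How it is judged:
By the outcome, as a careful person would: the job done as asked, in the order asked, and still so for the second after the job is handed in, with the robot touching nothing.
It also fails if it takes over 58 s, if anything falls off the work surface, if the arm or the gripper's body presses on something with over 40 N, if the wrist force passes 120 N, or if a joint passes its speed limit or range.

ROBOT

A 6-joint arm with a two-finger parallel gripper is mounted at the origin on a cart in front of the work surface, level with it; the furniture and walls round the work are solid. World frame = base frame: x ahead of the robot, y to its left, z up, the work surface at z = 0. Lengths are in m, angles in rad, forces in N, time in s.
With the tool pointing down it reaches from about 0.225 to 0.875 m from the base axis. Payload 3.4 kg.
Tool frame: the origin (TCP) lies between the finger pads; the fingertips stand 11 mm ahead of it and the grasp point (between the pads) lies 8 mm behind it (tips_ahead is the distance from the TCP to the fingertips, in m); z points along the fingers, x is the direction in which the jaws open and shut, and the axes are right-handed (so a half turn about z gives the same grasp; the last joint's range is limited). The gripper opens to 85 mm and grips with 20 to 120 N. Pads are 22 mm wide; open, the fingers measure 114 mm over their backs; the gripper's body (76 mm by 85 mm) begins 54 mm behind the grasp point. The pads swing forward as they close: fully open they stand 13 mm farther back than shut.
Start: joints at [-1.334, 0.276, 1.505, -0, 1.361, -0.121], TCP at [0.201, -0.539, 0.242] pointing down, gripper open.
Joint ranges: [-2.89, 2.89], [-0.75, 2.08], [0.22, 2.7], [-1.18, 4.32], [0.11, 2.71], [-2.7, 2.7]. Speed limits (rad/s): [2.57, 2.57, 3.14, 3.14, 3.14, 3.14].

INTERFACE

Orientations are given as a unit quaternion [w, x, y, z].
In Python, from rig import get_state, get_image, sign_off, masks_of, tips_ahead gives the robot as it stands.
- The arm moves only by the tool play_rows, never from a script. Its argument "series" is a list of rows, each an object of numbers: "fingers": the closure, from -1 (fully open) to 1 (shut); "dx", "dy", "dz": the shift along the world's x, y, z in mm; "turn": the turn about the world's z in rad. A call has 1 to 20 rows; each row shifts and turns the pose as measured when the row begins; what a row does not reach is not made up. A row lasts 1/12 s, in which the tool goes at most 41.7 mm and 7.16 degrees, less where a joint would pass 70% of its speed; a pose out of reach is approached as far as the arm can. A call with a gripper value outside its range is refused whole. The fingers move at their own pace and stop on an object; "squeeze" is the grip in N (left out, the last holds). Time passes only in rows, so rows that do not move let the fingers close. It gives the time, the measured TCP pose, the force and the opening at its end, in the units of the state.
- get_state(): the state, without advancing time (a new reading comes with each control period).
- get_image(name): name is "scene" or "top" or "wrist"; returns a dict with "pixels" (420x560x3 uint8, red, green, blue), "vfov" (degrees; the focal length in pixels is half the picture's height over the tangent of half this angle, whatever the lens; pixels are square), "cx", "cy" (the principal point, pixels), "rvec" (rotation vector, rad) and "tvec" (3), from world to camera coordinates, as OpenCV has them; the wrist camera has in their place "hand_eye" (4x4, takes a point from camera to tool coordinates, whose origin is the TCP and whose axes are the tool frame's). Camera axes: x right, y down, z forward; pixel columns grow to the right and rows downward; lengths in m; the calibration is good to about 2 mm. A picture is of the moment at which its call begins: read the wrist's pose just before it. There is no depth.
- sign_off(): hands the job in, once; it reports no verdict.
Trained networks look in a picture, given as the dict that the camera call returned (one of the last four; its "shot" number tells which), for a name from the list of things; names that differ only in an ending like _2 or _b are one class to them, and where a whole thing is asked for, a point or a joint stands for the part that bears it (a point fixed in the world has none). Each returns a list of dicts, best first, with "p" (0 to 1); they miss things now and then, are a little off and sometimes report something else, mostly with a low value. They report only what shows in the picture. A call takes as long as a camera call. They do not tell look-alikes from the thing itself.
- masks_of(picture, label): "region" (420x560 bool, what is visible of it) and "xy" ([column, row] in pixels, amid what is visible of it).
The state is a dict: "clock": time; "qpos": joint angles; "qd": joint speeds; "effort": joint torques, N m; "position": TCP position; "ee_rot": TCP orientation; "contact_force": force on the tool from outside, world axes, zero at the start; "moment": the same for the moment, N m; "width": finger opening in m.
Only numpy, scipy, OpenCV 4.12 (cv2) and the standard library are available. Lean on these libraries where they do the work, as an engineer would, in place of code of your own. Each camera call takes 0.05 s, during which the arm holds its last target. There are 200 camera calls.

## Working session

There is one attempt and no reset: what is moved stays moved. The work goes in short steps, Python scripts to look and compute and a tool call to move; the robot and the scene stay as the last step left them, time stands still between calls to the robot, and variables do not carry over. Pictures are saved under pics/ and viewed, about 8 in all and at most 12, crops included, and the job is handed in when it is done.

Besides the shell and the picture viewer there is one more tool, called after ">>>" by a JSON object that holds its "name" and its "arguments". play_rows: Moves the arm, as the interface text tells. Its arguments: {"type":"object","properties":{"series":{"type":"array"},"squeeze":{"type":"number"}},"required":["series"]}

```bash
ls; mkdir -p pics
cat > h.py <<'E'
import numpy as np, cv2
from scipy.spatial.transform import Rotation as R
from rig import *
def cam(p,st=None):
    f=p["pixels"].shape[0]/2/np.tan(np.radians(p["vfov"])/2)
    if "rvec" in p:
        Rm=cv2.Rodrigues(np.array(p["rvec"],float))[0]; t=np.array(p["tvec"],float).ravel()
        return f,Rm.T,-Rm.T@t
    q=st["ee_rot"]; Rt=R.from_quat([q[1],q[2],q[3],q[0]]).as_matrix(); H=np.array(p["hand_eye"])
    return f,Rt@H[:3,:3],Rt@H[:3,3]+np.array(st["position"])
def ray(p,uv,z,st=None):
    f,Rc,c=cam(p,st); d=Rc@np.array([(uv[0]-p["cx"])/f,(uv[1]-p["cy"])/f,1])
    return c+d*(z-c[2])/d[2]
def proj(p,X,st=None):
    f,Rc,c=cam(p,st); v=Rc.T@(np.array(X)-c); return np.array([p["cx"]+f*v[0]/v[2],p["cy"]+f*v[1]/v[2]])
def save(p,n): cv2.imwrite("pics/"+n,cv2.cvtColor(p["pixels"],cv2.COLOR_RGB2BGR))
E
python3 - <<'E'
from h import *
print(get_state()["clock"],tips_ahead)
Z=dict(chuck_center=.0735,sample_center=.0425,pan_center=.058,tray_center=.003)
for n in("top","scene"):
    p=get_image(n); save(p,n+"0.png")
    for k in Z:
        for m in masks_of(p,k)[:5]:
            print(n,k,round(m["p"],2),np.round(m["xy"]),m["region"].sum(),np.round(ray(p,m["xy"],Z[k]),3)[:2])
E
```

```text
pics
0.0 0.011
top chuck_center 0.69 [303. 218.] 82 [ 0.425 -0.097]
top chuck_center 0.59 [302. 175.] 102 [ 0.521 -0.096]
top chuck_center 0.48 [244. 182.] 268 [0.506 0.036]
top sample_center 0.63 [386. 180.] 213 [ 0.514 -0.293]
top tray_center 0.76 [162. 193.] 3624 [0.488 0.234]
scene chuck_center 0.58 [238. 206.] 392 [0.496 0.034]
scene chuck_center 0.43 [310. 222.] 153 [ 0.378 -0.064]
scene sample_center 0.71 [356. 156.] 334 [ 0.508 -0.297]
scene pan_center 0.91 [245. 232.] 4405 [0.439 0.053]
scene tray_center 0.71 [154. 273.] 4653 [0.487 0.236]
```

View pics/top0.png

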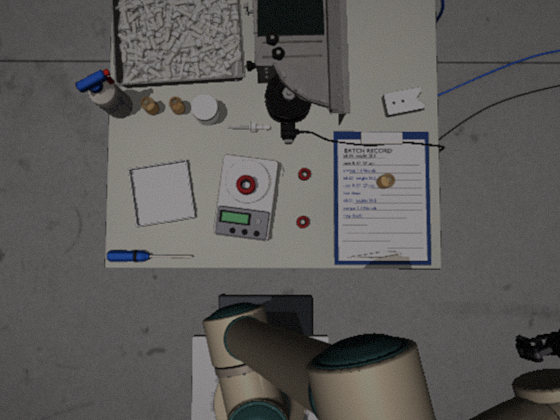

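View pics/scene0.png

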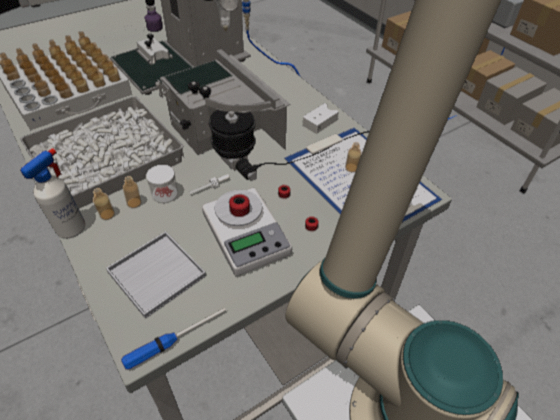

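The top view shows the red chuck on the pan at (246,184), with smaller red look-alikes at (304,174) and (303,222). The bottle on the clipboard is at (386,180), the tray at (164,193), and the other bottles stand at the back. I'll move above the balance for a wrist look.

>>> {"name": "play_rows", "arguments": {"series": [{"fingers": -1, "dx": 15, "dy": 36}, {"fingers": -1, "dx": 15, "dy": 36}, {"fingers": -1, "dx": 15, "dy": 36}, {"fingers": -1, "dx": 15, "dy": 36}, {"fingers": -1, "dx": 15, "dy": 36}, {"fingers": -1, "dx": 15, "dy": 36}, {"fingers": -1, "dx": 15, "dy": 36}, {"fingers": -1, "dx": 15, "dy": 36}, {"fingers": -1, "dx": 15, "dy": 36}, {"fingers": -1, "dx": 15, "dy": 36}, {"fingers": -1, "dx": 15, "dy": 36}, {"fingers": -1, "dx": 15, "dy": 36}, {"fingers": -1, "dx": 15, "dy": 36}, {"fingers": -1, "dx": 15, "dy": 36}, {"fingers": -1, "dx": 15, "dy": 36}, {"fingers": -1, "dx": 15, "dy": 36}, {"fingers": -1}, {"fingers": -1}], "squeeze": 30}}

```text
invalid input at $.series[0]: expected keys fingers, dx, dy, dz, turn
```

```bash
cat > look.py <<'E'
from h import *
import sys
st=get_state(); p=get_image("wrist"); save(p,sys.argv[1])
q=st["ee_rot"]; Rt=R.from_quat([q[1],q[2],q[3],q[0]]).as_matrix()
print(st["clock"],np.round(st["position"],4),"toolx",np.round(Rt[:,0],3),"z",np.round(Rt[:,2],3),"F",np.round(st["contact_force"],1),"w",st["width"],"q",np.round(st["qpos"],2))
Z=dict(chuck_center=.089,sample_center=.0425,pan_center=.058,tray_center=.003)
for k in Z:
    for m in masks_of(p,k)[:3]:
        c=max(cv2.findContours(m["region"].astype(np.uint8),0,1)[0],key=len)
        (u,v),r=cv2.minEnclosingCircle(c)
        e=cv2.fitEllipse(c)[0] if len(c)>5 else (u,v)
        print(k,round(m["p"],2),np.round(m["xy"]),m["region"].sum(),"circ",np.round([u,v,r]),np.round(ray(p,m["xy"],Z[k],st),3)[:2],np.round(ray(p,(u,v),Z[k],st),4)[:2],"ell",np.round(e),np.round(ray(p,e,Z[k],st),4)[:2])
E
python3 look.py w1.png
```

```text
0.5 [ 0.2013 -0.5386  0.2423] toolx [ 0.35  -0.937 -0.   ] z [-0. -0. -1.] F [-0.1 -0.  -0.3] w 0.08533335647530303 q [-1.33  0.28  1.5  -0.    1.36 -0.12]
```

View pics/w1.png

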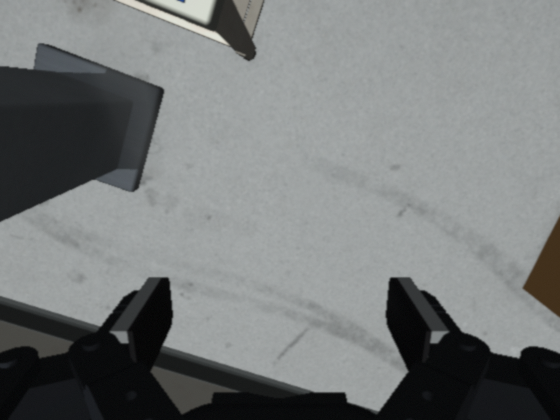

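>>> {"name": "play_rows", "arguments": {"series": [{"fingers": -1, "dx": 14, "dy": 36, "dz": 0, "turn": -0.03}, {"fingers": -1, "dx": 14, "dy": 36, "dz": 0, "turn": -0.03}, {"fingers": -1, "dx": 14, "dy": 36, "dz": 0, "turn": -0.03}, {"fingers": -1, "dx": 14, "dy": 36, "dz": 0, "turn": -0.03}, {"fingers": -1, "dx": 14, "dy": 36, "dz": 0, "turn": -0.03}, {"fingers": -1, "dx": 14, "dy": 36, "dz": 0, "turn": -0.03}, {"fingers": -1, "dx": 14, "dy": 36, "dz": 0, "turn": -0.03}, {"fingers": -1, "dx": 14, "dy": 36, "dz": 0, "turn": -0.03}, {"fingers": -1, "dx": 14, "dy": 36, "dz": 0, "turn": -0.03}, {"fingers": -1, "dx": 14, "dy": 36, "dz": 0, "turn": -0.03}, {"fingers": -1, "dx": 14, "dy": 36, "dz": 0, "turn": -0.03}, {"fingers": -1, "dx": 14, "dy": 36, "dz": 0, "turn": -0.03}, {"fingers": -1, "dx": 14, "dy": 36, "dz": 0, "turn": 0}, {"fingers": -1, "dx": 14, "dy": 36, "dz": 0, "turn": 0}, {"fingers": -1, "dx": 14, "dy": 36, "dz": 0, "turn": 0}, {"fingers": -1, "dx": 14, "dy": 36, "dz": 0, "turn": 0}, {"fingers": -1, "dx": 0, "dy": 0, "dz": 0, "turn": 0}, {"fingers": -1, "dx": 0, "dy": 0, "dz": 0, "turn": 0}], "squeeze": 30}}

```text
clock: 2.25
position: [0.429, 0.0629, 0.2446]
ee_rot: [0.002, -0.698, 0.716, -0.006]
contact_force: [0.1, 0.1, -0.4]
width: 0.0852
```

```bash
python3 look.py w2.png
```

```text
2.25 [0.429  0.0629 0.2446] toolx [-0.026 -1.     0.006] z [ 0.012 -0.006 -1.   ] F [ 0.1  0.1 -0.4] w 0.08521705001780987 q [-0.01  0.05  1.78 -0.01  1.3   1.59]
chuck_center 0.86 [453.  66.] 1094 circ [452.  62.  21.] [ 0.524 -0.067] [ 0.526  -0.0663] ell [453.  64.] [ 0.5253 -0.0668]
chuck_center 0.77 [322. 105.] 2306 circ [315. 105.  29.] [0.499 0.029] [0.4987 0.0338] ell [314. 105.] [0.499  0.0343]
chuck_center 0.6 [435. 182.] 858 circ [436. 183.  18.] [ 0.437 -0.062] [ 0.4362 -0.0633] ell [436. 183.] [ 0.4358 -0.0632]
pan_center 0.69 [302. 132.] 28001 circ [308. 122. 124.] [0.476 0.041] [0.4847 0.0368] ell [308. 120.] [0.4867 0.0369]
tray_center 0.88 [ 96. 120.] 22686 circ [ 94. 120. 111.] [0.489 0.241] [0.4895 0.2427] ell [ 97. 118.] [0.4913 0.2399]
```

View pics/w2.png

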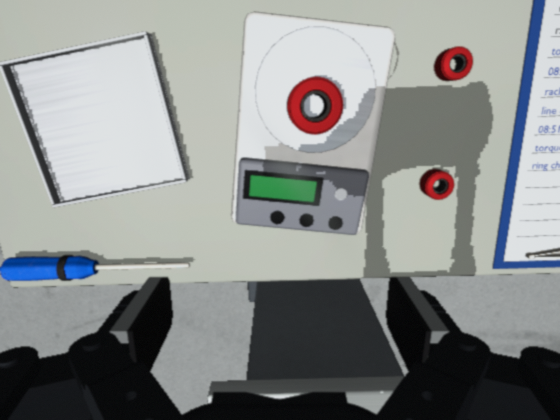

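The wrist view shows the chuck at (315,105) on the pan, with the pan outline centred near (316,89). The tray corners are at (5,65), (148,35), (187,180) and (55,203), and the look-alike rings are to the right.

```bash
cat > pan.py <<'E'
from h import *
import json
st=get_state(); p=get_image("wrist")
print("chuck",ray(p,(315,105),.089,st), "r", np.linalg.norm(ray(p,(344,105),.089,st)-ray(p,(287,105),.089,st)))
T=[ray(p,c,.016,st)[:2] for c in [(5,65),(148,35),(187,180),(55,203)]]; print("tray",np.round(T,3),np.mean(T,0))
# pan: search centre maximizing gradient along projected circle r=.05 z=.058
g=cv2.GaussianBlur(cv2.cvtColor(p["pixels"],6+1),(3,3),0).astype(np.float32)
G=np.hypot(cv2.Sobel(g,5,1,0),cv2.Sobel(g,5,0,1)); G=np.minimum(G,60)
c0=ray(p,(316,89),.058,st); print("pan0",c0)
a=np.linspace(0,6.28,180); best=[]
for dx in np.arange(-12,12.1,1):
  for dy in np.arange(-12,12.1,1):
    P=np.array([proj(p,(c0[0]+dx/1e3+.05*np.cos(t),c0[1]+dy/1e3+.05*np.sin(t),.058),st) for t in a]).astype(np.float32)
    s=cv2.remap(G,P[None,:,0],P[None,:,1],1).mean(); best.append((s,c0[0]+dx/1e3,c0[1]+dy/1e3))
best.sort(); print(np.round(best[-4:],4))
E
python3 pan.py
```

```text
chuck [0.49813018 0.03019637 0.089     ] r 0.0429142312644888
tray [[0.542 0.305]
 [0.562 0.172]
 [0.429 0.151]
 [0.41  0.287]] [0.48585798 0.22872957]
pan0 [0.51031379 0.02623419 0.058     ]
[[3.99416e+01 5.07300e-01 3.12000e-02]
 [4.15576e+01 5.08300e-01 3.12000e-02]
 [4.25724e+01 5.09300e-01 3.02000e-02]
 [4.29385e+01 5.09300e-01 3.12000e-02]]
```

>>> {"name": "play_rows", "arguments": {"series": [{"fingers": -1, "dx": 23, "dy": -10, "dz": -20, "turn": 0}, {"fingers": -1, "dx": 23, "dy": -10, "dz": -20, "turn": 0}, {"fingers": -1, "dx": 23, "dy": -11, "dz": -20, "turn": 0}, {"fingers": -1, "dx": 0, "dy": 0, "dz": -20, "turn": 0}, {"fingers": -1, "dx": 0, "dy": 0, "dz": 0, "turn": 0}, {"fingers": -1, "dx": 0, "dy": 0, "dz": 0, "turn": 0}, {"fingers": -1, "dx": 0, "dy": 0, "dz": 0, "turn": 0}]}}

```text
clock: 3.13
position: [0.4999, 0.0184, 0.1648]
ee_rot: [0.004, -0.69, 0.724, -0.009]
contact_force: [0.6, 0.3, -0.2]
width: 0.0853
```

```bash
python3 look.py w3.png; python3 -c "
from h import *
for i in range(3):
    p=get_image('wrist'); s=get_state(); print(s['position'],s['ee_rot'])"
```

```text
3.1333 [0.4999 0.0184 0.1648] toolx [-0.049 -0.999  0.007] z [ 0.018 -0.008 -1.   ] F [ 0.6  0.3 -0.2] w 0.08528387363075098 q [-0.1   0.21  1.8  -0.01  1.11  1.52]
chuck_center 0.77 [429. 149.] 1431 circ [431. 151.  23.] [ 0.544 -0.068] [ 0.5427 -0.0697] ell [431. 150.] [ 0.5429 -0.0698]
chuck_center 0.58 [255. 232.] 3985 circ [255. 226.  39.] [0.499 0.033] [0.5032 0.0328] ell [255. 226.] [0.5029 0.0326]
chuck_center 0.55 [421. 277.] 668 circ [417. 283.  21.] [ 0.464 -0.069] [ 0.4603 -0.0664] ell [420. 277.] [ 0.4639 -0.0679]
pan_center 0.81 [260. 225.] 36284 circ [257. 224. 142.] [0.493 0.032] [0.4941 0.0341] ell [259. 222.] [0.495  0.0326]
pan_center 0.17 [ 50. 225.] 17814 circ [ 45. 222. 101.] [0.501 0.175] [0.5027 0.1783] ell [ 52. 228.] [0.4979 0.1744]
tray_center 0.93 [ 47. 225.] 17847 circ [ 45. 222. 101.] [0.484 0.214] [0.4865 0.2149] ell [ 52. 229.] [0.4807 0.2105]
[0.50062833 0.01941736 0.16556055] [ 0.0048562  -0.69029292  0.72344446 -0.01001031]
[0.50058866 0.01946468 0.16539877] [ 0.0047761  -0.6903269   0.72341407 -0.00990157]
[0.50054273 0.01945932 0.16520659] [ 0.00464891 -0.69033418  0.72340976 -0.00976845]
```

View pics/w3.png

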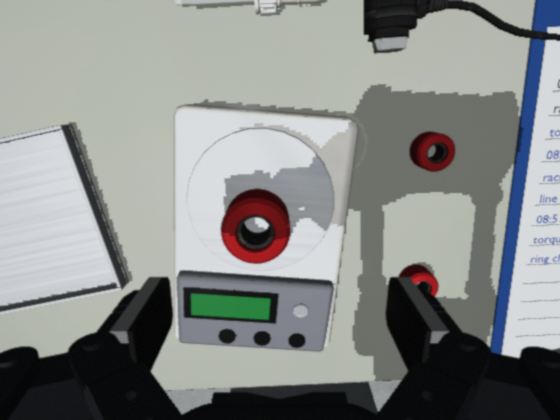

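The drift is a few mm in y and the tilt is small. The ring on the pan is at (255,226), which gives about (0.501, 0.032). I'll descend next.

>>> {"name": "play_rows", "arguments": {"series": [{"fingers": -1, "dx": 0, "dy": 12, "dz": -25, "turn": -0.04}, {"fingers": -1, "dx": 0, "dy": 0, "dz": -25, "turn": 0}, {"fingers": -1, "dx": 0, "dy": 0, "dz": -20, "turn": 0}, {"fingers": -1, "dx": 0, "dy": 0, "dz": 0, "turn": 0}]}}

```text
clock: 3.87
position: [0.5029, 0.0325, 0.0966]
ee_rot: [0.008, -0.675, 0.737, -0.013]
contact_force: [-1.6, 0.1, -0.4]
width: 0.085
```

>>> {"name": "play_rows", "arguments": {"series": [{"fingers": -1, "dx": -2, "dy": 0, "dz": -20, "turn": 0}, {"fingers": 0.3, "dx": 0, "dy": 0, "dz": 0, "turn": 0}, {"fingers": 0.6, "dx": 0, "dy": 0, "dz": 0, "turn": 0}, {"fingers": 0.6, "dx": 0, "dy": 0, "dz": 0, "turn": 0}, {"fingers": 0.6, "dx": 0, "dy": 0, "dz": 0, "turn": 0}, {"fingers": 0.6, "dx": 0, "dy": 0, "dz": 0, "turn": 0}], "squeeze": 30}}

```text
clock: 4.37
position: [0.5043, 0.0329, 0.0816]
ee_rot: [0.01, -0.676, 0.737, -0.016]
contact_force: [-0.1, 0.7, -1.5]
width: 0.0413
```

>>> {"name": "play_rows", "arguments": {"series": [{"fingers": 0.6, "dx": 0, "dy": 0, "dz": 0, "turn": 0}, {"fingers": 0.6, "dx": 0, "dy": 0, "dz": 0, "turn": 0}], "squeeze": 40}}

```text
clock: 4.53
position: [0.5055, 0.0327, 0.0834]
ee_rot: [0.011, -0.676, 0.737, -0.017]
contact_force: [-0.0, -0.1, -0.7]
width: 0.0409
```

>>> {"name": "play_rows", "arguments": {"series": [{"fingers": 0.6, "dx": -1, "dy": 0, "dz": 30, "turn": 0.05}, {"fingers": 0.6, "dx": -1, "dy": 0, "dz": 30, "turn": 0.05}]}}

```text
clock: 4.7
position: [0.4991, 0.033, 0.1397]
ee_rot: [-0.008, 0.713, -0.701, 0.012]
contact_force: [1.1, -0.9, -0.8]
width: 0.0405
```

```bash
python3 look.py w4.png
```

```text
4.7 [0.4991 0.033  0.1397] toolx [ 0.017 -1.     0.006] z [ 0.028 -0.006 -1.   ] F [ 1.1 -0.9 -0.8] w 0.040502641626684675 q [-0.07  0.23  1.84 -0.    1.04  1.49]
chuck_center 0.84 [468. 167.] 1644 circ [467. 166.  25.] [ 0.543 -0.061] [ 0.5434 -0.0609] ell [468. 167.] [ 0.543  -0.0612]
chuck_center 0.76 [441. 304.] 1317 circ [440. 308.  24.] [ 0.466 -0.058] [ 0.4631 -0.0581] ell [440. 306.] [ 0.4645 -0.0576]
chuck_center 0.73 [278. 302.] 9876 circ [280. 297.  60.] [0.465 0.033] [0.4689 0.0325] ell [279. 297.] [0.4686 0.0331]
pan_center 0.62 [278. 192.] 32190 circ [280. 214. 140.] [0.521 0.034] [0.5077 0.033 ] ell [274. 193.] [0.5208 0.0365]
tray_center 0.6 [ 46. 220.] 20015 circ [ 47. 215. 108.] [0.484 0.211] [0.4882 0.21  ] ell [ 53. 223.] [0.4823 0.2062]
```

View pics/w4.png

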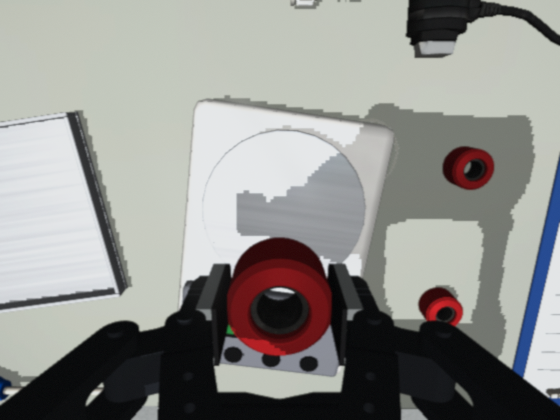

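The chuck is held squarely at (280,300), and the pan outline is clear with its centre near (285,211). I'll measure the bare pan from this picture and carry the chuck to the tray.

```bash
sed -i 's/(316,89),.058/(285,211),.058/; /^print("chuck"/d; /^T=/d' pan.py; python3 pan.py
```

```text
pan0 [0.51039432 0.02968875 0.058     ]
[[3.82178e+01 5.07400e-01 2.97000e-02]
 [4.04097e+01 5.08400e-01 3.07000e-02]
 [4.09607e+01 5.07400e-01 3.07000e-02]
 [4.35202e+01 5.09400e-01 3.07000e-02]]
```

>>> {"name": "play_rows", "arguments": {"series": [{"fingers": 0.6, "dx": -3, "dy": 32, "dz": -2, "turn": 0.03}, {"fingers": 0.6, "dx": -3, "dy": 32, "dz": -2, "turn": 0.03}, {"fingers": 0.6, "dx": -3, "dy": 32, "dz": -2, "turn": 0.03}, {"fingers": 0.6, "dx": -3, "dy": 32, "dz": -2, "turn": 0.03}, {"fingers": 0.6, "dx": 0, "dy": 32, "dz": -2, "turn": 0.02}, {"fingers": 0.6, "dx": 0, "dy": 25, "dz": -2, "turn": 0}, {"fingers": 0.6, "dx": 0, "dy": 0, "dz": -2, "turn": 0}]}}

```text
clock: 5.58
position: [0.4814, 0.222, 0.1148]
ee_rot: [-0.002, 0.758, -0.652, 0.007]
contact_force: [0.2, -0.1, -1.5]
width: 0.0406
```

```bash
python3 look.py w5.png
```

```text
5.5833 [0.4814 0.222  0.1148] toolx [ 0.15  -0.989  0.008] z [ 0.014 -0.006 -1.   ] F [ 0.2 -0.1 -1.5] w 0.04058740597474293 q [ 0.31  0.31  1.8  -0.01  1.02  1.73]
chuck_center 0.72 [278. 303.] 9814 circ [279. 296.  60.] [0.461 0.22 ] [0.4651 0.2199] ell [279. 297.] [0.4645 0.2202]
pan_center 0.65 [515. 263.] 24550 circ [542. 254. 150.] [0.488 0.089] [0.495  0.0752] ell [507. 275.] [0.4801 0.0909]
tray_center 0.83 [249. 177.] 36362 circ [258. 191. 147.] [0.503 0.245] [0.4942 0.2385] ell [254. 185.] [0.4979 0.2418]
```

View pics/w5.png

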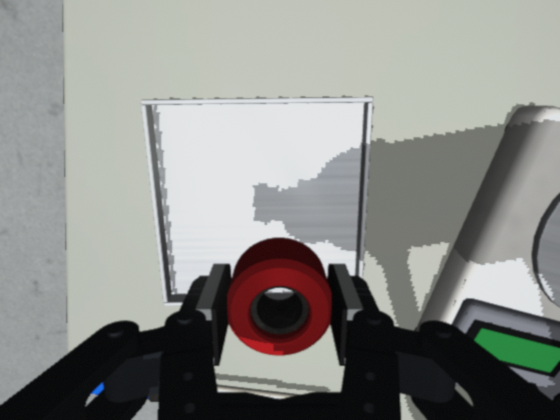

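The tray is seen squarely below, with corners (142,101), (373,97) and (165,303). The chuck is still held at (279,300).

Run:
```python
from h import *
st=get_state(); p=get_image("wrist")
a,b,c=[ray(p,u,.016,st)[:2] for u in [(142,101),(373,97),(165,303)]]
print(a,b,c,np.linalg.norm(a-b),np.linalg.norm(a-c),"centre",(b+c)/2, st["position"])
```

```text
[0.54279624 0.30915988] [0.56547927 0.17153681] [0.4072628  0.28731262] 0.13947985487583817 0.13728297923755783 centre [0.48637103 0.22942472] [0.48190446 0.2169209  0.11580511]
```

>>> {"name": "play_rows", "arguments": {"series": [{"fingers": 0.6, "dx": 6, "dy": 10, "dz": -25, "turn": 0}, {"fingers": 0.6, "dx": 0, "dy": 0, "dz": -25, "turn": 0}, {"fingers": 0.6, "dx": 0, "dy": 0, "dz": -20, "turn": 0}, {"fingers": 0.6, "dx": 0, "dy": 0, "dz": -4, "turn": 0}]}}

```text
clock: 6.22
position: [0.4926, 0.2233, 0.0438]
ee_rot: [-0.006, 0.754, -0.656, 0.012]
contact_force: [-1.2, -0.6, -0.9]
width: 0.0409
```

>>> {"name": "play_rows", "arguments": {"series": [{"fingers": 0.6, "dx": -2, "dy": 3, "dz": -7, "turn": 0}, {"fingers": 0.6, "dx": -1, "dy": 0, "dz": -4, "turn": 0}, {"fingers": 0.6, "dx": -1, "dy": 0, "dz": -3, "turn": 0}]}}

```text
clock: 6.47
position: [0.4895, 0.2244, 0.0298]
ee_rot: [-0.006, 0.753, -0.658, 0.012]
contact_force: [0.4, -0.5, -0.7]
width: 0.0406
```

>>> {"name": "play_rows", "arguments": {"series": [{"fingers": 0.6, "dx": -1, "dy": 0, "dz": -3, "turn": 0}, {"fingers": 0.6, "dx": -1, "dy": 0, "dz": -2, "turn": 0}]}}

```text
clock: 6.63
position: [0.4882, 0.2243, 0.0256]
ee_rot: [-0.007, 0.753, -0.658, 0.013]
contact_force: [-0.1, 0.3, -1.1]
width: 0.0406
```

>>> {"name": "play_rows", "arguments": {"series": [{"fingers": 0.6, "dx": 0, "dy": 0, "dz": -2, "turn": 0}, {"fingers": 0.6, "dx": 0, "dy": 0, "dz": -2, "turn": 0}]}}

```text
clock: 6.8
position: [0.488, 0.2243, 0.0253]
ee_rot: [-0.008, 0.753, -0.658, 0.013]
contact_force: [-3.5, -1.8, 16.1]
width: 0.0412
```

>>> {"name": "play_rows", "arguments": {"series": [{"fingers": 0.6, "dx": 0, "dy": 0, "dz": 1, "turn": 0}, {"fingers": -0.1, "dx": 0, "dy": 0, "dz": 0, "turn": 0}, {"fingers": -0.4, "dx": 0, "dy": 0, "dz": 0, "turn": 0}, {"fingers": -0.5, "dx": 0, "dy": 0, "dz": 0, "turn": 0}, {"fingers": -0.5, "dx": 0, "dy": 0, "dz": 0, "turn": 0}]}}

```text
clock: 7.22
position: [0.4898, 0.2252, 0.0295]
ee_rot: [-0.01, 0.753, -0.658, 0.015]
contact_force: [0.4, 0.7, -0.2]
width: 0.064
```

Released. Next I'll rise straight up, then check.

>>> {"name": "play_rows", "arguments": {"series": [{"fingers": -0.5, "dx": 0, "dy": 0, "dz": 20, "turn": 0}, {"fingers": -0.5, "dx": 0, "dy": 0, "dz": 35, "turn": 0}, {"fingers": -1, "dx": 0, "dy": 0, "dz": 40, "turn": 0}, {"fingers": -1, "dx": 0, "dy": 0, "dz": 40, "turn": 0}, {"fingers": -1, "dx": 0, "dy": 0, "dz": 30, "turn": 0}, {"fingers": -1, "dx": -20, "dy": 0, "dz": 30, "turn": 0}]}}

```text
clock: 7.72
position: [0.4654, 0.2229, 0.223]
ee_rot: [-0.002, 0.753, -0.658, 0.01]
contact_force: [2.1, -0.0, -0.1]
width: 0.085
```

```bash
python3 look.py w6.png
```

```text
7.7167 [0.4654 0.2229 0.223 ] toolx [ 0.134 -0.991  0.012] z [ 0.019 -0.01  -1.   ] F [ 2.1 -0.  -0.1] w 0.08501428573584757 q [ 0.32  0.19  1.67 -0.02  1.27  1.76]
chuck_center 0.65 [280. 173.] 1619 circ [278. 165.  25.] [0.489 0.224] [0.4948 0.227 ] ell [278. 165.] [0.4948 0.227 ]
pan_center 0.61 [476. 198.] 28730 circ [470. 193. 121.] [0.484 0.057] [0.4875 0.0631] ell [476. 197.] [0.485  0.0579]
tray_center 0.85 [256. 150.] 21314 circ [266. 153. 106.] [0.493 0.246] [0.4907 0.2372] ell [266. 154.] [0.4894 0.2367]
```

View pics/w6.png

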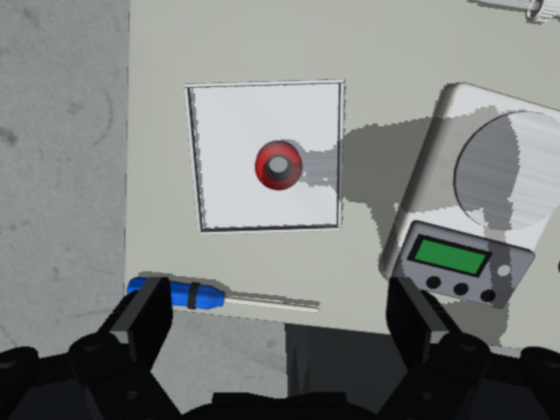

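The chuck lies flat in the tray at (278,165), clear of the walls. Next I'll go to the sample bottle.

>>> {"name": "play_rows", "arguments": {"series": [{"fingers": -1, "dx": -2, "dy": -38, "dz": 0, "turn": 0}, {"fingers": -1, "dx": -2, "dy": -38, "dz": 0, "turn": 0}, {"fingers": -1, "dx": -2, "dy": -38, "dz": 0, "turn": 0}, {"fingers": -1, "dx": -2, "dy": -38, "dz": 0, "turn": 0}, {"fingers": -1, "dx": -2, "dy": -38, "dz": 0, "turn": 0}, {"fingers": -1, "dx": -2, "dy": -38, "dz": 0, "turn": 0}, {"fingers": -1, "dx": -2, "dy": -38, "dz": 0, "turn": 0}, {"fingers": -1, "dx": -2, "dy": -38, "dz": 0, "turn": 0}, {"fingers": -1, "dx": -2, "dy": -38, "dz": 0, "turn": 0}, {"fingers": -1, "dx": -2, "dy": -38, "dz": 0, "turn": 0}, {"fingers": -1, "dx": -2, "dy": -38, "dz": 0, "turn": 0}, {"fingers": -1, "dx": 0, "dy": -38, "dz": 0, "turn": 0}, {"fingers": -1, "dx": 0, "dy": -35, "dz": 0, "turn": 0}, {"fingers": -1, "dx": 0, "dy": 0, "dz": 0, "turn": 0}, {"fingers": -1, "dx": 0, "dy": 0, "dz": 0, "turn": 0}, {"fingers": -1, "dx": 0, "dy": 0, "dz": 0, "turn": 0}]}}

```text
clock: 9.3
position: [0.4254, -0.2894, 0.1874]
ee_rot: [0.008, 0.754, -0.657, -0.016]
contact_force: [0.6, -0.5, 0.3]
width: 0.0853
```

```bash
python3 look.py w7.png; python3 look.py w7b.png
```

```text
9.3 [ 0.4254 -0.2894  0.1874] toolx [ 0.137 -0.99  -0.014] z [-0.035  0.009 -0.999] F [ 0.6 -0.5  0.3] w 0.08526230001641742 q [-0.72  0.24  1.7  -0.02  1.24  0.72]
chuck_center 0.79 [ 58. 157.] 1372 circ [ 56. 158.  23.] [ 0.441 -0.145] [ 0.4403 -0.1439] ell [ 56. 159.] [ 0.4396 -0.1437]
chuck_center 0.61 [55. 14.] 1422 circ [52. 12. 28.] [ 0.523 -0.148] [ 0.5235 -0.1466] ell [55. 14.] [ 0.5223 -0.1478]
sample_center 0.73 [305.  74.] 2038 circ [305.  72.  26.] [ 0.512 -0.293] [ 0.5129 -0.2929] ell [304.  73.] [ 0.5126 -0.2923]
9.55 [ 0.4261 -0.2879  0.1892] toolx [ 0.14  -0.99  -0.012] z [-0.032  0.007 -0.999] F [-0.2  1.3 -0.5] w 0.0856301034509428 q [-0.72  0.24  1.7  -0.02  1.24  0.72]
chuck_center 0.68 [ 61. 160.] 1278 circ [ 59. 159.  22.] [ 0.44  -0.144] [ 0.4397 -0.1431] ell [ 59. 160.] [ 0.4395 -0.143 ]
chuck_center 0.59 [59. 17.] 1491 circ [56. 14. 28.] [ 0.522 -0.148] [ 0.5234 -0.1457] ell [58. 15.] [ 0.5228 -0.147 ]
chuck_center 0.35 [305.  76.] 2069 circ [307.  75.  26.] [ 0.511 -0.289] [ 0.5112 -0.2901] ell [306.  75.] [ 0.5112 -0.2898]
sample_center 0.72 [304.  77.] 2029 circ [306.  74.  26.] [ 0.511 -0.291] [ 0.5128 -0.2924] ell [306.  75.] [ 0.5124 -0.2922]
```

View pics/w7b.png

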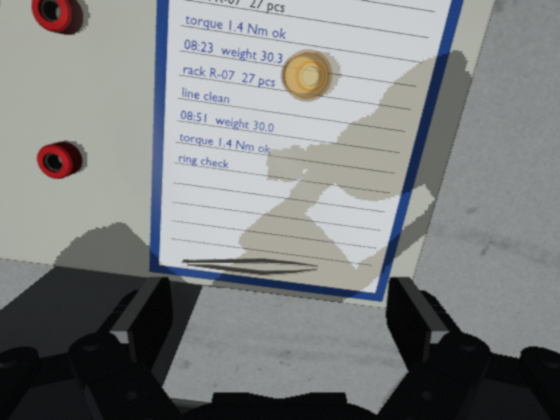

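The bottle is at (306,75), about (0.512, -0.292). The tweezers lie near the front at row 265, well clear.

>>> {"name": "play_rows", "arguments": {"series": [{"fingers": -1, "dx": 29, "dy": -1, "dz": -15, "turn": 0}, {"fingers": -1, "dx": 29, "dy": -1, "dz": -15, "turn": 0}, {"fingers": -1, "dx": 27, "dy": -1, "dz": -15, "turn": 0}, {"fingers": -1, "dx": 0, "dy": 0, "dz": 0, "turn": 0}, {"fingers": -1, "dx": 0, "dy": 0, "dz": 0, "turn": 0}]}}

```text
clock: 10.22
position: [0.5148, -0.2913, 0.1454]
ee_rot: [0.008, 0.755, -0.656, -0.011]
contact_force: [0.4, 0.0, 0.2]
width: 0.0853
```

```bash
sed -i 's/sample_center=.0425/sample_center=.06/' look.py; python3 look.py w8.png
```

```text
10.2167 [ 0.5148 -0.2913  0.1454] toolx [ 0.14  -0.99  -0.006] z [-0.028  0.002 -1.   ] F [0.4 0.  0.2] w 0.08533975819845922 q [-0.62  0.38  1.6  -0.02  1.19  0.81]
chuck_center 0.92 [ 29. 278.] 1465 circ [ 28. 276.  25.] [ 0.469 -0.152] [ 0.4704 -0.1516] ell [ 28. 277.] [ 0.4697 -0.1516]
chuck_center 0.87 [ 20. 140.] 1893 circ [ 23. 136.  28.] [ 0.549 -0.154] [ 0.5505 -0.1551] ell [ 23. 138.] [ 0.5497 -0.1552]
sample_center 0.63 [280. 214.] 2982 circ [282. 213.  37.] [ 0.518 -0.29 ] [ 0.5186 -0.291 ] ell [281. 213.] [ 0.5187 -0.2907]
```

>>> {"name": "play_rows", "arguments": {"series": [{"fingers": -1, "dx": 0, "dy": 0, "dz": -30, "turn": 0}, {"fingers": -1, "dx": 0, "dy": 0, "dz": -30, "turn": 0}, {"fingers": -1, "dx": 0, "dy": 0, "dz": -20, "turn": 0}, {"fingers": -1, "dx": 0, "dy": 0, "dz": 0, "turn": 0}]}}

```text
clock: 10.8
position: [0.5133, -0.2941, 0.0706]
ee_rot: [0.008, 0.753, -0.657, -0.004]
contact_force: [-1.0, 0.5, -0.5]
width: 0.0853
```

```bash
python3 look.py w9.png
```

```text
10.8 [ 0.5133 -0.2941  0.0706] toolx [ 0.135 -0.991  0.004] z [-0.017 -0.006 -1.   ] F [-1.   0.5 -0.5] w 0.08526301700698703 q [-0.63  0.45  1.7  -0.02  1.    0.82]
sample_center 0.85 [275. 266.] 6901 circ [275. 268.  62.] [ 0.519 -0.291] [ 0.5184 -0.291 ] ell [275. 266.] [ 0.5191 -0.2909]
```

View pics/w9.png

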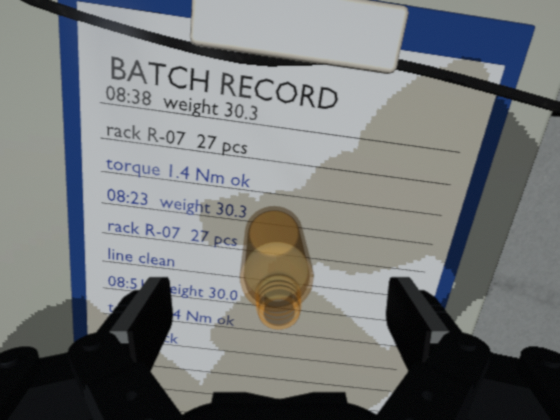

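The bottle stands between the open jaws, its foot circle at about (274,236) and its mouth at (278,311).

Run:
```python
from h import *
st=get_state(); p=get_image("wrist")
print(st["position"],ray(p,(274,235),.004,st),ray(p,(278,311),.082,st),ray(p,(276,268),.048,st))
```

```text
[ 0.51704225 -0.29633228  0.07535524] [ 0.5129245  -0.29387789  0.004     ] [ 0.51239525 -0.29571836  0.082     ] [ 0.51369291 -0.29484802  0.048     ]
```

>>> {"name": "play_rows", "arguments": {"series": [{"fingers": -1, "dx": -4, "dy": 1, "dz": -25, "turn": 0}, {"fingers": -1, "dx": 0, "dy": 0, "dz": -20, "turn": 0}, {"fingers": -1, "dx": 0, "dy": 0, "dz": -5, "turn": 0}]}}

```text
clock: 11.35
position: [0.5172, -0.2983, 0.0307]
ee_rot: [0.007, 0.754, -0.657, 0.008]
contact_force: [-0.5, 0.3, -0.8]
width: 0.0854
```

>>> {"name": "play_rows", "arguments": {"series": [{"fingers": -0.2, "dx": -4, "dy": 2, "dz": -3, "turn": 0}, {"fingers": 0.3, "dx": -1, "dy": 1, "dz": -1, "turn": 0}, {"fingers": 0.7, "dx": 0, "dy": 0, "dz": -1, "turn": 0}, {"fingers": 0.7, "dx": 0, "dy": 0, "dz": -1, "turn": 0}, {"fingers": 0.7, "dx": 0, "dy": 0, "dz": -1, "turn": 0}, {"fingers": 0.7, "dx": 0, "dy": 0, "dz": 0, "turn": 0}, {"fingers": 0.7, "dx": 0, "dy": 0, "dz": 0, "turn": 0}, {"fingers": 0.7, "dx": 0, "dy": 0, "dz": 0, "turn": 0}], "squeeze": 35}}

```text
clock: 12.02
position: [0.5139, -0.2964, 0.0281]
ee_rot: [0.007, 0.754, -0.657, 0.011]
contact_force: [-0.9, 0.5, -0.1]
width: 0.0319
```

>>> {"name": "play_rows", "arguments": {"series": [{"fingers": 0.7, "dx": 0, "dy": 0, "dz": 20, "turn": 0}, {"fingers": 0.7, "dx": 0, "dy": 0, "dz": 30, "turn": 0}, {"fingers": 0.7, "dx": 0, "dy": 0, "dz": 35, "turn": 0}, {"fingers": 0.7, "dx": 0, "dy": 0, "dz": 35, "turn": 0}]}}

```text
clock: 12.35
position: [0.5083, -0.2924, 0.1428]
ee_rot: [0.007, 0.754, -0.657, 0.001]
contact_force: [0.7, -1.3, -0.9]
width: 0.0312
```

>>> {"name": "play_rows", "arguments": {"series": [{"fingers": 0.7, "dx": 0, "dy": 30, "dz": 5, "turn": 0}, {"fingers": 0.7, "dx": 0, "dy": 32, "dz": 5, "turn": 0}, {"fingers": 0.7, "dx": 0, "dy": 32, "dz": 5, "turn": 0}, {"fingers": 0.7, "dx": 0, "dy": 32, "dz": 0, "turn": 0}, {"fingers": 0.7, "dx": 0, "dy": 32, "dz": 0, "turn": 0}, {"fingers": 0.7, "dx": 0, "dy": 32, "dz": 0, "turn": 0}, {"fingers": 0.7, "dx": 0, "dy": 32, "dz": 0, "turn": 0}, {"fingers": 0.7, "dx": 0, "dy": 32, "dz": 0, "turn": 0}, {"fingers": 0.7, "dx": 0, "dy": 30, "dz": 0, "turn": 0}, {"fingers": 0.7, "dx": 0, "dy": 20, "dz": 0, "turn": 0}, {"fingers": 0.7, "dx": 0, "dy": 5, "dz": 0, "turn": 0}]}}

```text
clock: 13.27
position: [0.5139, 0.022, 0.1709]
ee_rot: [0.004, 0.751, -0.66, 0.016]
contact_force: [0.7, -0.1, 0.2]
width: 0.0318
```

```bash
python3 look.py w10.png; sed -i 's/^c0=.*/c0=np.array([.509,.031,.058])/' pan.py; python3 pan.py
```

```text
13.2667 [0.5139 0.022  0.1709] toolx [ 0.128 -0.991  0.029] z [ 0.018 -0.027 -0.999] F [ 0.7 -0.1  0.2] w 0.03176854937838574 q [-0.07  0.23  1.76 -0.03  1.13  1.38]
chuck_center 0.9 [428. 195.] 1269 circ [425. 192.  22.] [ 0.545 -0.067] [ 0.5462 -0.0649] ell [426. 193.] [ 0.5459 -0.0653]
chuck_center 0.71 [392. 309.] 933 circ [391. 311.  19.] [ 0.465 -0.062] [ 0.4634 -0.0614] ell [391. 311.] [ 0.4639 -0.0612]
chuck_center 0.63 [ 23. 207.] 2513 circ [ 18. 206.  33.] [0.508 0.173] [0.5079 0.1757] ell [ 22. 204.] [0.5098 0.1737]
sample_center 0.58 [276. 321.] 12552 circ [278. 317.  81.] [0.428 0.011] [0.4324 0.0096] ell [278. 320.] [0.4298 0.0093]
tray_center 0.76 [ 54. 194.] 14558 circ [ 49. 194.  99.] [0.491 0.202] [0.4904 0.2066] ell [ 50. 198.] [0.4868 0.2053]
[[3.65749e+01 5.10000e-01 3.10000e-02]
 [3.69874e+01 5.08000e-01 3.10000e-02]
 [3.75217e+01 5.09000e-01 3.10000e-02]
 [3.76467e+01 5.07000e-01 3.00000e-02]]
```

View pics/w10.png

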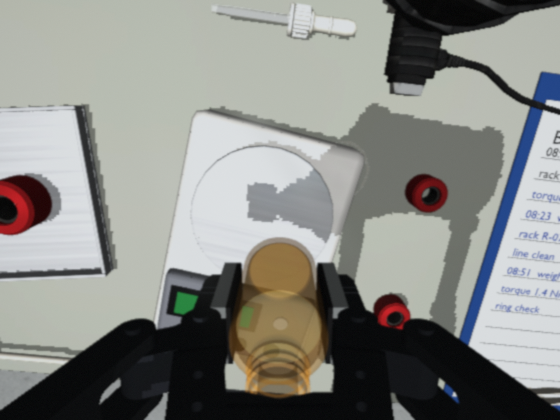

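The bottle is held upright over the pan, foot at (280,270), and the chuck can be seen in the tray. The pan is again at (0.509, 0.031). I'll lower it now.

>>> {"name": "play_rows", "arguments": {"series": [{"fingers": 0.7, "dx": -5, "dy": 8, "dz": -20, "turn": 0}, {"fingers": 0.7, "dx": 0, "dy": 0, "dz": -25, "turn": 0}, {"fingers": 0.7, "dx": 0, "dy": 0, "dz": -20, "turn": 0}, {"fingers": 0.7, "dx": 0, "dy": 0, "dz": -2, "turn": 0}]}}

```text
clock: 13.9
position: [0.5123, 0.0202, 0.1041]
ee_rot: [0.003, 0.747, -0.664, 0.02]
contact_force: [0.8, 0.2, 0.0]
width: 0.0321
```

>>> {"name": "play_rows", "arguments": {"series": [{"fingers": 0.7, "dx": -3, "dy": 10, "dz": -5, "turn": 0}, {"fingers": 0.7, "dx": -1, "dy": 1, "dz": -3, "turn": 0}, {"fingers": 0.7, "dx": -1, "dy": 0, "dz": -2, "turn": 0}]}}

```text
clock: 14.15
position: [0.5082, 0.0294, 0.0941]
ee_rot: [0.003, 0.746, -0.666, 0.02]
contact_force: [-0.2, 0.4, -1.2]
width: 0.0318
```

>>> {"name": "play_rows", "arguments": {"series": [{"fingers": 0.7, "dx": 0, "dy": 1, "dz": -4, "turn": 0}, {"fingers": 0.7, "dx": 0, "dy": 1, "dz": -3, "turn": 0}, {"fingers": 0.7, "dx": 0, "dy": 0, "dz": -2, "turn": 0}]}}

```text
clock: 14.4
position: [0.5095, 0.0315, 0.0864]
ee_rot: [0.002, 0.745, -0.666, 0.022]
contact_force: [0.5, 0.8, -1.4]
width: 0.0318
```

```bash
python3 -c "
from h import *
st=get_state(); print(st['position'],st['contact_force'])
p=get_image('scene'); f=p['pixels'][120:280,150:330]; cv2.imwrite('pics/s2.png',cv2.resize(f[...,::-1],None,fx=3,fy=3,interpolation=2))"
```

```text
[0.50951775 0.03148729 0.08641328] [ 0.49632425  0.80747644 -1.36650374]
```

Position is right, so I'll creep down to contact.

>>> {"name": "play_rows", "arguments": {"series": [{"fingers": 0.7, "dx": 0, "dy": 0, "dz": -3, "turn": 0}, {"fingers": 0.7, "dx": 0, "dy": 0, "dz": -2, "turn": 0}]}}

```text
clock: 14.62
position: [0.5101, 0.0315, 0.0819]
ee_rot: [0.002, 0.746, -0.666, 0.023]
contact_force: [-3.8, 0.1, 15.9]
width: 0.0318
```

>>> {"name": "play_rows", "arguments": {"series": [{"fingers": 0.7, "dx": 0, "dy": 0, "dz": 0.5, "turn": 0}]}}

```text
clock: 14.7
position: [0.5101, 0.0315, 0.0825]
ee_rot: [0.002, 0.746, -0.666, 0.023]
contact_force: [-0.0, -0.2, -0.4]
width: 0.0316
```

>>> {"name": "play_rows", "arguments": {"series": [{"fingers": 0.1, "dx": 0, "dy": 0, "dz": -0.5, "turn": 0}, {"fingers": -0.1, "dx": 0, "dy": 0, "dz": -0.5, "turn": 0}, {"fingers": -0.3, "dx": 0, "dy": 0, "dz": 0, "turn": 0}, {"fingers": -0.5, "dx": 0, "dy": 0, "dz": 0, "turn": 0}, {"fingers": -0.7, "dx": 0, "dy": 0, "dz": 0, "turn": 0}, {"fingers": -0.7, "dx": 0, "dy": 0, "dz": 0, "turn": 0}]}}

```text
clock: 15.2
position: [0.5109, 0.0314, 0.0815]
ee_rot: [0.001, 0.746, -0.666, 0.023]
contact_force: [-0.3, -0.5, -0.2]
width: 0.0725
```

>>> {"name": "play_rows", "arguments": {"series": [{"fingers": -0.7, "dx": 0, "dy": 0, "dz": 15, "turn": 0}, {"fingers": -0.9, "dx": 0, "dy": 0, "dz": 25, "turn": 0}, {"fingers": -1, "dx": 0, "dy": 0, "dz": 35, "turn": 0}, {"fingers": -1, "dx": 0, "dy": 0, "dz": 35, "turn": 0}, {"fingers": -1, "dx": 0, "dy": 0, "dz": 35, "turn": 0}, {"fingers": -1, "dx": -30, "dy": 0, "dz": 10, "turn": 0}, {"fingers": -1, "dx": -30, "dy": 0, "dz": 0, "turn": 0}, {"fingers": -1, "dx": 0, "dy": 0, "dz": 0, "turn": 0}, {"fingers": -1, "dx": 0, "dy": 0, "dz": 0, "turn": 0}]}}

```text
clock: 15.95
position: [0.4476, 0.0312, 0.243]
ee_rot: [0.002, 0.746, -0.666, 0.023]
contact_force: [0.0, 0.4, 0.1]
width: 0.0852
```

```bash
python3 look.py w11.png
```

```text
15.95 [0.4476 0.0312 0.243 ] toolx [ 0.112 -0.993  0.036] z [ 0.032 -0.033 -0.999] F [0.  0.4 0.1] w 0.08515460972031952 q [-0.06  0.07  1.77 -0.03  1.27  1.41]
chuck_center 0.74 [422. 112.] 871 circ [417. 110.  18.] [ 0.528 -0.075] [ 0.5287 -0.0703] ell [417. 110.] [ 0.5286 -0.0705]
chuck_center 0.72 [394. 224.] 721 circ [390. 221.  16.] [ 0.437 -0.07 ] [ 0.4397 -0.0669] ell [390. 222.] [ 0.4388 -0.0668]
chuck_center 0.64 [ 66. 122.] 2301 circ [ 68. 122.  30.] [0.491 0.191] [0.4914 0.1898] ell [ 67. 122.] [0.4907 0.1904]
sample_center 0.55 [285. 124.] 1784 circ [285. 121.  24.] [0.506 0.027] [0.5088 0.027 ] ell [285. 121.] [0.5085 0.027 ]
pan_center 0.61 [266. 156.] 26940 circ [268. 147. 121.] [0.478 0.04 ] [0.4857 0.0392] ell [271. 146.] [0.4868 0.0366]
tray_center 0.8 [ 66. 116.] 19115 circ [ 68. 118. 104.] [0.488 0.235] [0.4868 0.2327] ell [ 68. 118.] [0.4867 0.2325]
```

View pics/w11.png

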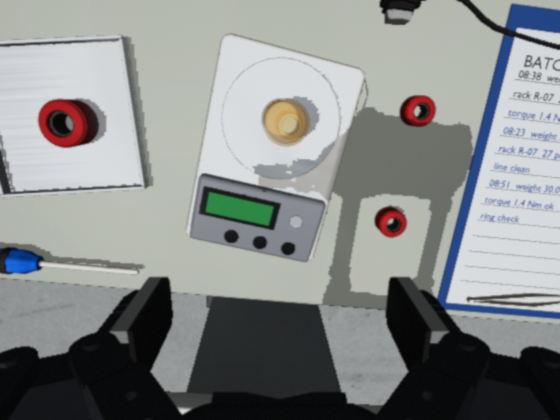

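The bottle stands upright at (285,121) in the middle of the pan circle, whose centre is about (282,118). The chuck lies flat in the tray at (67,122), and the gripper is clear of everything.

```bash
python3 -c "
from rig import *
print(sign_off(), get_state()['clock'])"
```

```text
the job is handed in; nothing more can be done
the job is handed in; nothing more can be done
```

I took the 43 mm chuck off the pan and set it down flat near the middle of the tray. I then stood the clipboard bottle upright in the middle of the pan and handed the job in at about 16 s, well under the 58 s limit.

- **Last picture:** it showed the bottle upright, within a few mm of the pan's centre, and the chuck flat and clear of the tray walls. The gripper was well above everything, with no contact force.
- **Forces:** both set-downs showed a brief contact of about 16 N before release.
- **What drifted:** row-to-row drift tilted the tool by 1–2.5°. Each set-down took small corrections, and the chuck ended about 5 mm short of the tray's measured centre.
- **What disagreed:** the network's mask for the pan covered the whole balance, so I fitted the pan's circle myself. The three fits agreed to about 2 mm. The measured grip widths were 1–2.5 mm below the stated diameters.

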